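# Turn the double-ended wiper arm round to its fresh shoe and wipe the glass

## Robot

A 6-joint arm with a two-finger parallel gripper is mounted at the origin on a cart in front of the work surface, level with it; the furniture and walls round the work are solid. World frame = base frame: x ahead of the robot, y to its left, z up, the work surface at z = 0. Lengths are in mm, angles in degrees, forces in N, time in s.
With the tool pointing down it reaches from about 250 to 775 mm from the base axis. Payload 8.9 kg.
Tool frame: the origin (TCP) lies on the front face of the gripper's body, between the roots of the fingers; the fingertips stand arm.finger_overhang ahead of it and the grasp point (between the pads) lies 54 mm ahead of it (arm.finger_overhang is the distance from the TCP to the fingertips, in mm); z points along the fingers, y is the line along which they close (so a half turn about z gives the same grasp; the last joint's range is limited). The gripper opens to 85 mm and grips with 20 to 120 N. Pads are 22 mm wide; open, the fingers measure 114 mm over their backs; the gripper's body (76 mm by 85 mm) begins 54 mm behind the grasp point. The pads swing forward as they close: fully open they stand 13 mm farther back than shut.
Start: joints at [64.555, 16.656, -8.789, 64.555, 0, 82.019], TCP at [157.548, 500.802, 303.905] pointing down, gripper open.
Joint ranges: [-144.48, 144.48], [-52.06, 99.96], [-74.48, 78.29], [-112.23, 115.85], [-86.99, 84.42], [-180, 180]. Speed limits (degrees/s): [127.2, 127.2, 159.86, 180, 180, 180].

## Interface

Orientations are given as [roll, pitch, yaw] about the fixed x, y, z axes, in that order (R = Rz(yaw) Ry(pitch) Rx(roll)).
In Python, from cell import arm gives the robot as it stands.
- The arm moves only by the tool carry_out, never from a script. Its argument "steps" is a list of rows, each an object with "translation": the shift along the tool's x, y, z in cm, a list of three; "roll": the turn about the tool's z in degrees. In form: [{"translation": [x, y, z], "roll": roll}, ...]. A call has 1 to 10 rows; each row shifts and turns the commanded pose from where the row before left it, along the tool's axes as they then stand; what a row does not reach is not made up. A row lasts 1/8 s, in which the tool goes at most 62.5 mm and 10.7 degrees, less where a joint would pass 70% of its speed; a pose out of reach is approached as far as the arm can. A call with a gripper value outside its range is refused whole. "grip" is the finger opening in cm, from 0 to 8.54, set as the call begins (left out, the last holds). The fingers move at their own pace and stop on an object; "force" is the grip in N (left out, the last holds). Time passes only in rows, so rows that do not move let the fingers close. It gives the time, the measured TCP pose, the force, the opening and the grip force at its end, in the units of the state.
- arm.observe(): the state, without advancing time (a new reading comes with each control period).
- arm.get_image(name): name is "scene" or "top" or "wrist"; returns (picture, depth): 420x560x3 uint8, red, green, blue; 420x560 float32, mm along the optical axis (not along the pixel's ray), 0 where there is no reading.
- arm.camera_info(name): a dict with "camera_matrix" (3x3 intrinsics, pixels), "extrinsics" (4x4, takes a point from world to camera coordinates). Camera axes: x right, y down, z forward; pixel columns grow to the right and rows downward; lengths in mm; the calibration is good to about 2 mm. The wrist camera is an equidistant fisheye: a pixel r from the principal point sees the ray r / f radians off the axis. A picture is of the moment at which its call begins: read the wrist's pose just before it. camera_info takes no time and is no camera call; for the wrist camera it gives the pose at the moment of the call.
- arm.job_done(): hands the job in; it is judged then, once.
The state is a dict: "time": time; "joints": joint angles; "dq": joint speeds; "joint_efforts": joint torques, N m; "eef_pos": TCP position; "ee_rot": TCP orientation; "force": force on the tool from outside, world axes, zero at the start; "wrist_torque": the same for the moment, N m; "gripper_width": opening from 0.0 (shut) to 1.0 (fully open); "grasp_force": force on a finger pad.
Only numpy, scipy, OpenCV 4.12 (cv2) and the standard library are available. Lean on these libraries where they do the work, as an engineer would, in place of code of your own. Each camera call takes 0.05 s, during which the arm holds its last target. There are 200 camera calls.

## Task

The wiper on the small glass plate is working with its worn red shoe: lift the arm up off its pivot pin, lay it down flat on the table beside the stand and let go, then take it up again by its green grip and refit it on the pin end for end, fully down, with the green shoe on the glass near the black stop. Without lifting it again, swing the arm across the glass until it rests against the yellow stop, and let go. Leave the brass weight, the jar nearest to it and the film pot where they stand.

Things in the scene. Friction and masses are not known exactly. Their poses are not given: they have to be found in the camera images.
- wiper_stand: Fixed grey stand. Origin under the pivot pin at table height; x points from the pin over the middle of the glass, z up. Base 10 mm thick: hub part x -40..90, y +-52; glass part x 83..181, y +-89. Glass x 88..176, y +-68, top at z 14. Thin walls round the pin (y +-45..50, x -39..45, and the back), top at z 56 mm, leave no room for fingers there: lift the arm by the grip on the glass side.
- pin (a point): Upright steel pivot pin: this point is on its axis at the top of the 26 mm round boss on which the arm's end sits, 22 mm above the table. The pin is 9 mm thick, tapers to 4 mm in its top 6 mm, and its tip is 20 mm above this point.
- yellow_stop (a point): Stop post with the yellow cap, on the stand's +y side, 150 mm from the pin; post 10 mm, cap 13 mm thick, top 44 mm above the table; this point is on its axis 40 mm above the table. The seated arm meets it when it stands +0.42 rad (anticlockwise from above) from the stand's x axis.
- black_stop (a point): The same post with the black cap, on the -y side; the arm meets it at -0.42 rad.
- wiper_arm: Loose aluminium bar 188 x 24 x 8 mm, 0.08 to 0.17 kg, a 12 mm eye near each end. On each half a shoe (28 x 16 x 8) beneath and a grip block (22 long, 24 wide, 18 high) on top, one half red, one green. Origin on the green eye's axis, level with the shoes' undersides (bar 8 to 16 mm above, grip tops 34); x runs to the red end. Seated, the origin is 14 mm above the table; it turns freely on the pin.
- green_eye (a point): Centre of the eye at the green end, at the bar's underside; the pin goes through it at the start.
- red_eye (a point): Centre of the eye at the red end, at the bar's underside, 160 mm from the green eye.
- green_shoe (a point): Middle of the underside of the green shoe, 34 mm from the green eye, 126 mm from the red eye.
- red_shoe (a point): Middle of the underside of the red shoe, 34 mm from the red eye.
- green_grip (a point): Centre of the green grip block, 48 mm from the green eye, 112 mm from the red eye, 25 mm above the undersides of the shoes. Take it from above across the bar's 24 mm width; below the block the bar's sides are flush with it.
- red_grip (a point): Centre of the red grip block, 48 mm from the red eye, 112 mm from the green eye, as high as the green one.
- brass_weight: Bystander: brass scale weight with a knob, 30 mm across, 42 mm high; origin at the middle of its underside.
- specimen_jar: Bystander: small glass jar with a black screw cap, the nearer of two, standing towards the basket on the right; 48 mm across, 74 mm high; origin at the middle of its underside.
- film_pot: Bystander: black film pot with a grey lid, 34 mm across, 51 mm high; origin at the middle of its underside.

How it is judged:
By the outcome, as a careful person would: the job done as asked, in the order asked, and still so for the second after the job is handed in, with the robot touching nothing.
It also fails if it takes over 54 s, if anything falls off the work surface, if the arm or the gripper's body presses on something with over 40 N, if the wrist force passes 120 N, or if a joint passes its speed limit or range.

## Working session

There is one attempt and no reset: what is moved stays moved. The work goes in short steps, Python scripts to look and compute and a tool call to move; the robot and the scene stay as the last step left them, time stands still between calls to the robot, and variables do not carry over. Pictures are saved under pics/ and viewed, at most 10 in all, crops included, and the job is handed in when it is done.

Besides the shell and the picture viewer there is one more tool, called after "Emit:" in YAML: its name, and indented under it one key for each argument. carry_out: Moves the arm, as the interface text tells. Its arguments: {"type":"object","properties":{"steps":{"type":"array","items":{"type":"object","properties":{"translation":{"type":"array","items":{"type":"number"}},"roll":{"type":"number"}}}},"grip":{"type":"number"},"force":{"type":"number"}},"required":["steps"]}

```bash
mkdir -p pics; ls
python3 - <<'E'
from cell import arm
import cv2,numpy as np
print(arm.observe(), arm.finger_overhang)
for n in("scene","top"):
    p,d=arm.get_image(n); cv2.imwrite(f"pics/{n}0.png",p[:,:,::-1]); np.savez(f"{n}0.npz",p=p,d=d,**arm.camera_info(n)); print(arm.camera_info(n))
E
```

```text
pics
{'time': 0.0, 'joints': array([ 6.45553420e+01,  1.66893976e+01, -8.83032613e+00,  6.45544144e+01,
        1.12132935e-03,  8.20173451e+01]), 'dq': array([-0.06939529, -0.10728937, -0.0569033 , -0.04070652,  0.09952314,
        0.05470362]), 'joint_efforts': array([ 1.39809283e-03, -5.37145329e+01,  3.31369615e+01,  1.56888552e-02,
       -3.15602065e-04, -4.39174329e-06]), 'eef_pos': array([157.39632711, 500.49895021, 303.33282639]), 'ee_rot': array([-1.79926736e+02, -1.14062621e-02,  1.62537989e+02]), 'force': array([-0.14448618, -0.06043826, -0.66674661]), 'wrist_torque': array([-0.02929247,  0.02908107, -0.01709603]), 'grasp_force': 0.0, 'gripper_width': 0.9989030369027457} 72.6
{'camera_matrix': array([[382.1958902 ,   0.        , 275.10315356],
       [  0.        , 382.1958902 , 212.48724957],
       [  0.        ,   0.        ,   1.        ]]), 'extrinsics': array([[-7.16568971e-01, -6.97327753e-01, -1.62146672e-02,
         4.12309477e+02],
       [-2.85812490e-01,  3.14745283e-01, -9.05122438e-01,
         2.65566556e+02],
       [ 6.36270485e-01, -6.43948299e-01, -4.24841685e-01,
         4.06738421e+02],
       [ 0.00000000e+00,  0.00000000e+00,  0.00000000e+00,
         1.00000000e+00]])}
{'camera_matrix': array([[441.86880712,   0.        , 284.6679822 ],
       [  0.        , 441.86880712, 208.87636232],
       [  0.        ,   0.        ,   1.        ]]), 'extrinsics': array([[ 1.23457934e-02, -9.99539699e-01,  2.77122810e-02,
        -1.15044977e+02],
       [-9.88263011e-01, -1.64173122e-02, -1.51877228e-01,
         6.35776449e+02],
       [ 1.52262280e-01, -2.55119774e-02, -9.88010798e-01,
         1.03438908e+03],
       [ 0.00000000e+00,  0.00000000e+00,  0.00000000e+00,
         1.00000000e+00]])}
```

View pics/scene0.png

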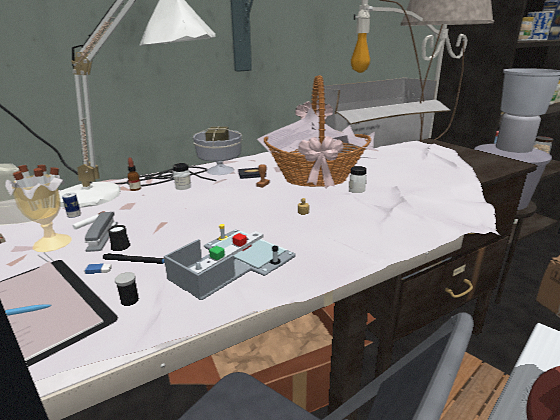

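View pics/top0.png

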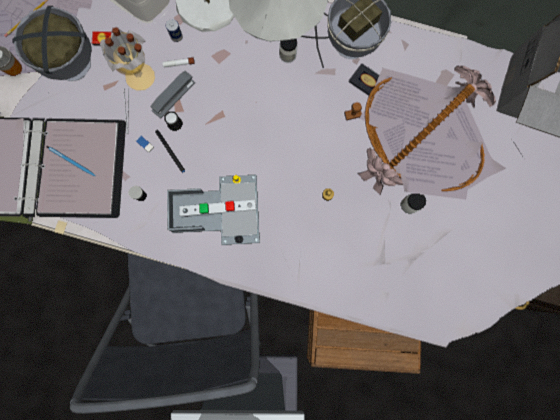

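The scene view shows the stand centred near (230,265), with the green grip at (216,253) and the red at (240,240), the weight at (303,208), the near jar at (358,180) and the pot at (127,290). In the top view the arm lies along (183..250, 208), green grip at (204,208), red (230,206), yellow cap (236,179) and black cap (239,239).

```bash
cat > h.py <<'E'
import cv2,numpy as np
from scipy.optimize import least_squares
from scipy.spatial.transform import Rotation as Ro
def ray(ci,uv,fish=False):
    K=np.array(ci["camera_matrix"]);E=np.array(ci["extrinsics"])
    x=(uv[0]-K[0,2])/K[0,0];y=(uv[1]-K[1,2])/K[1,1]
    if fish:
        r=np.hypot(x,y); v=np.array([np.sin(r)*x/r,np.sin(r)*y/r,np.cos(r)])
    else: v=np.array([x,y,1.])
    R=E[:3,:3]; return -R.T@E[:3,3], R.T@v/np.linalg.norm(v)
def tri(rays):
    A=sum(np.eye(3)-np.outer(d,d) for c,d in rays); b=sum((np.eye(3)-np.outer(d,d))@c for c,d in rays)
    p=np.linalg.solve(A,b); return p,[round(float(np.linalg.norm(np.cross(p-c,d))),1) for c,d in rays]
def atz(r,z): c,d=r; return c+d*(z-c[2])/d[2]
def masks(p):
    h=cv2.cvtColor(p,cv2.COLOR_RGB2HSV); H,S,V=[h[...,i].astype(int) for i in range(3)]; g=(S>150)&(V>70)
    return dict(green=g&(H>45)&(H<80),red=g&((H<6)|(H>174)),yellow=g&(H>22)&(H<34))
def blobs(m,amin=15):
    n,l,s,c=cv2.connectedComponentsWithStats(m.astype(np.uint8)); return [(s[i,4],c[i].round(1),i,l) for i in range(1,n) if s[i,4]>=amin]
E
python3 - <<'E'
from h import *
R={}
for n,win in(("top",(160,270,170,250)),("scene",(160,300,215,300))):
    z=dict(np.load(n+"0.npz")); p,d=z["p"],z["d"]
    for k,m in masks(p).items():
        w=np.zeros_like(m); w[win[2]:win[3],win[0]:win[1]]=1
        for a,c,i,l in blobs(m&w,8):
            u,v=c.astype(int); r=ray(z,c); 
            # surface points from depth
            vv,uu=np.where(l==i); E=z["extrinsics"];K=z["camera_matrix"]
            D=d[vv,uu]; X=np.c_[(uu-K[0,2])/K[0,0]*D,(vv-K[1,2])/K[1,1]*D,D]; W=(X-E[:3,3])@E[:3,:3]
            print(n,k,a,c,np.median(W,0).round(1),"zmax",np.percentile(W[:,2],90).round(1)); R.setdefault(k,[]).append(r)
for k,r in R.items():
    if len(r)==2: print(k,tri(r))
z=dict(np.load("top0.npz"))
for nm,uv,h in(("pin",(189,211),40),("end",(250.5,205),30),("weight",(327,194),42),("jar",(413,202),74),("pot",(138,193),51),("pot2",(173,120),51),("black",(239,239),44),("stapler",(170,150),10)): print(nm,atz(ray(z,uv),h).round(0))
E
```

```text
top green 72 [203.5 208. ] [636.6  92.8  48. ] zmax 50.9
top red 75 [229.5 205.7] [642.8  28.7  48.1] zmax 50.3
top yellow 47 [236.1 178.7] [716.5  16.3  15.8] zmax 44.8
scene green 153 [216.3 252.5] [633.2 100.2  44.4] zmax 48.2
scene red 133 [239.1 239.3] [640.6  37.5  44.5] zmax 48.5
scene red 9 [246.1 247.6] [639.2  19.8  18.5] zmax 22.3
scene yellow 19 [221.6 226.1] [715.8  21.   42. ] zmax 44.0
scene yellow 10 [219.6 238.2] [720.9  27.3  12.3] zmax 13.0
green (array([638.55254411,  94.93976392,  39.60087395]), [1.0, 1.0])
pin [630. 129.  40.]
end [649. -21.  30.]
weight [ 678. -211.   42.]
jar [ 656. -416.   74.]
pot [671. 253.  51.]
pot2 [858. 178.  51.]
black [562.   4.  44.]
stapler [792. 191.  10.]
```

Both grips measure z≈39.6 against an expected 39, with tops at 48 and a spacing of 64.4 mm against 64. I can approach now, turning first and then going above the red grip.

Emit:
carry_out:
  steps:
    - {"translation": [0, 0, 1], "roll": 9.5}
    - {"translation": [0, 0, 1], "roll": 9.5}
    - {"translation": [0, 0, 1], "roll": 9.5}
    - {"translation": [0, 0, 1], "roll": 9.5}
    - {"translation": [0, 0, 1], "roll": 9.5}
    - {"translation": [0, 0, 1], "roll": 9.5}
    - {"translation": [0, 0, 0], "roll": 10}
  grip: 6

```text
time: 0.98
eef_pos: [157.3, 500.2, 242.8]
ee_rot: [-179.9, 0.1, 95.2]
force: [0.1, -1.3, -0.1]
gripper_width: 0.702
grasp_force: 0.0
```

Emit:
carry_out:
  steps:
    - {"translation": [-4.3, 3.65, 0], "roll": 0}
    - {"translation": [-4.3, 3.65, 0], "roll": 0}
    - {"translation": [-4.3, 3.65, 0], "roll": 0}
    - {"translation": [-4.3, 3.65, 0], "roll": 0}
    - {"translation": [-4.3, 3.65, 0], "roll": 0}
    - {"translation": [-4.3, 3.65, 0], "roll": 0}
    - {"translation": [-4.3, 3.65, 0], "roll": 0}
    - {"translation": [-4.3, 3.65, 0], "roll": 0}
    - {"translation": [-4.3, 3.65, 0], "roll": 0}
    - {"translation": [-4.3, 3.65, 0], "roll": 0}

```text
time: 2.22
eef_pos: [563.3, 106.5, 243.6]
ee_rot: [-180.0, -0.0, 95.5]
force: [0.8, 1.1, 0.7]
gripper_width: 0.704
grasp_force: 0.0
```

Emit:
carry_out:
  steps:
    - {"translation": [-4.3, 3.65, 0], "roll": 0}
    - {"translation": [-4.3, 3.65, 0], "roll": 0}
    - {"translation": [0, 0, 0], "roll": 0}
    - {"translation": [0, 0, 0], "roll": 0}

```text
time: 2.72
eef_pos: [642.7, 29.5, 243.2]
ee_rot: [-179.9, -0.0, 95.5]
force: [0.3, 0.4, 0.0]
gripper_width: 0.702
grasp_force: 0.0
```

```bash
cat >> h.py <<'E'
def shot(arm,tag):
    o=arm.observe(); ci=arm.camera_info("wrist"); p,d=arm.get_image("wrist"); cv2.imwrite(f"pics/{tag}.png",p[:,:,::-1]); np.savez(tag+".npz",p=p,d=d,**ci)
    print(o["time"],o["eef_pos"].round(1),o["ee_rot"].round(1)); return dict(np.load(tag+".npz"))
E
python3 - <<'E'
from cell import arm
from h import *
z=shot(arm,"w1"); print(z["camera_matrix"],z["extrinsics"].round(3))
for k,m in masks(z["p"]).items():
    for a,c,i,l in blobs(m,40): print(k,a,c,atz(ray(z,c,True),48 if k!="yellow" else 44).round(1))
E
```

```text
2.725 [642.7  29.5 243.2] [-179.9   -0.    95.5]
[[325.1922621    0.         278.38465744]
 [  0.         325.1922621  210.88821609]
 [  0.           0.           1.        ]] [[ 9.95000e-01  9.60000e-02 -1.00000e-03 -6.42584e+02]
 [ 9.20000e-02 -9.53000e-01  2.88000e-01 -5.21390e+01]
 [ 2.60000e-02 -2.87000e-01 -9.58000e-01  3.13896e+02]
 [ 0.00000e+00  0.00000e+00  0.00000e+00  1.00000e+00]]
green 163 [281.7 135. ] [640.   86.6  48. ]
red 650 [282.1 201.2] [645.8  30.9  48. ]
yellow 273 [357.1 215.1] [713.7  23.7  44. ]
```

View pics/w1.png

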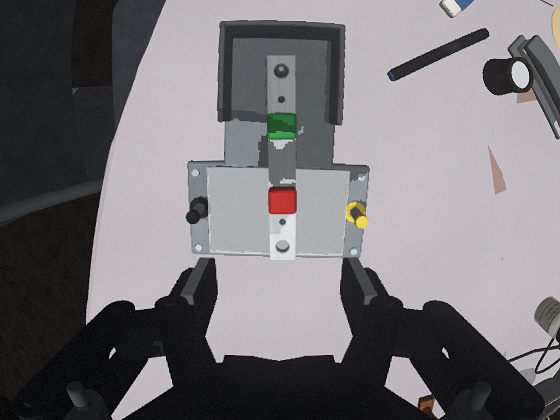

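The wrist view shows the pin tip at about (281,70), the green grip at (282,127), the red grip at (282,200), the red eye at (283,246), the yellow cap at (360,220) and the black cap at (193,216).

Run:
```python
from h import *
z=dict(np.load("w1.npz")); p=z["p"]
print("cam",(-z["extrinsics"][:3,:3].T@z["extrinsics"][:3,3]).round(1))
cv2.imwrite("pics/w1crop.png",cv2.resize(p[40:270,220:345,::-1],None,fx=2.6,fy=2.6,interpolation=cv2.INTER_CUBIC)[:598])
def P(n,uv,h): r=ray(z,uv,True); print(n,atz(r,h).round(1))
P("pintip",(281,69),42);P("redeye",(282.5,245.5),30)
for n,c in(("red",0),("green",0)):
    v,u=np.where(masks(p)[n][60:260,260:310]); u=u+260;v=v+60
    print(n,u.min(),u.max(),v.min(),v.max())
    top=(u.mean(),)
    # top face rows only: bright
    for vv in range(v.min(),v.max()+1,2): 
        s=v==vv; 
        if s.any(): print(vv,u[s].min(),u[s].max(),p[vv,u[s]].mean(0).round(0))
```

```text
cam [636.2 102.  314.6]
pintip [634.1 141.5  42. ]
redeye [651.2 -17.   30. ]
red 269 295 187 213
187 273 292 [73. 30. 29.]
189 274 293 [85. 34. 33.]
191 269 295 [144.  43.  42.]
193 269 295 [185.  54.  51.]
195 269 295 [188.  53.  51.]
197 269 295 [187.  54.  51.]
199 269 295 [186.  54.  51.]
201 269 295 [187.  54.  52.]
203 269 295 [186.  53.  51.]
205 269 295 [186.  54.  52.]
207 269 295 [184.  53.  50.]
209 269 295 [185.  54.  52.]
211 269 295 [185.  53.  51.]
213 271 292 [162.  48.  46.]
green 268 295 114 138
114 270 294 [34. 88. 45.]
116 268 282 [39. 97. 52.]
118 279 295 [39. 99. 53.]
120 276 295 [35. 89. 47.]
122 278 295 [33. 83. 46.]
124 288 295 [40. 98. 54.]
126 271 295 [32. 80. 43.]
128 279 295 [30. 74. 42.]
132 275 291 [ 60. 152.  82.]
134 268 295 [ 59. 149.  80.]
136 268 295 [ 58. 147.  79.]
138 270 292 [ 38. 111.  54.]
```

View pics/w1crop.png

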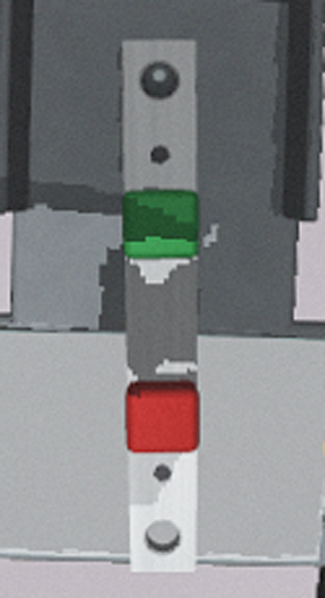

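Pin to red eye measures 159.4 mm against 160, and the red grip measures 112 mm from the pin, as given. I can descend and grasp.

Emit:
carry_out:
  steps:
    - {"translation": [0.03, 0.33, 3], "roll": -0.7}
    - {"translation": [0, 0, 4], "roll": 0}
    - {"translation": [0, 0, 4], "roll": 0}
    - {"translation": [0, 0, 2.5], "roll": 0}
    - {"translation": [0, 0, 1.5], "roll": 0}
    - {"translation": [0, 0, 0], "roll": 0}
    - {"translation": [0, 0, 0], "roll": 0}

```text
time: 3.65
eef_pos: [647.2, 30.3, 95.2]
ee_rot: [179.9, 0.0, 96.3]
force: [1.0, 0.5, 0.3]
gripper_width: 0.705
grasp_force: 0.0
```

Emit:
carry_out:
  steps:
    - {"translation": [0, 0, 0], "roll": 0}
    - {"translation": [0, 0, 0], "roll": 0}
    - {"translation": [0, 0, 0], "roll": 0}
    - {"translation": [0, 0, 0], "roll": 0}
    - {"translation": [0, 0, 0], "roll": 0}
    - {"translation": [0, 0, 0], "roll": 0}
  grip: 1.5
  force: 50

```text
time: 4.4
eef_pos: [647.1, 30.0, 94.8]
ee_rot: [179.9, 0.0, 96.2]
force: [-0.9, 0.3, 5.3]
gripper_width: 0.272
grasp_force: 49.7
```

Emit:
carry_out:
  steps:
    - {"translation": [0, 0, -0.5], "roll": 0}
    - {"translation": [0, 0, -1], "roll": 0}
    - {"translation": [0, 0, -1], "roll": 0}
    - {"translation": [0, 0, -1.5], "roll": 0}
    - {"translation": [0, 0, -2], "roll": 0}
    - {"translation": [0, 0, -2], "roll": 0}
    - {"translation": [0, 0, 0], "roll": 0}
    - {"translation": [0, 0, 0], "roll": 0}

```text
time: 5.4
eef_pos: [646.3, 30.1, 173.6]
ee_rot: [-180.0, -0.0, 96.2]
force: [-1.0, -0.2, -2.0]
gripper_width: 0.269
grasp_force: 49.0
```

Run:
```python
from cell import arm
from h import *
z=shot(arm,"w2"); print(arm.observe()["force"])
```

```text
5.4 [646.3  30.1 173.6] [-180.    -0.    96.2]
[ 0.42128466  0.56838308 -1.40413885]
```

View pics/w2.png

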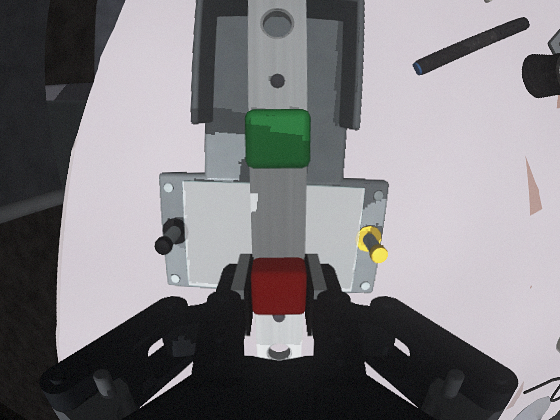

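The arm is held level. The green eye is at (277,23), the caps at (164,245) and (380,255). Now to the free table on the right of the stand, turning the bar to lie along world x.

Emit:
carry_out:
  steps:
    - {"translation": [-2.9, 0.2, 0], "roll": 0}
    - {"translation": [-3, 0.2, 0], "roll": 0}
    - {"translation": [-3, 0.2, 0], "roll": 0}
    - {"translation": [-3, 0.2, 0], "roll": 0}
    - {"translation": [-2.8, 0.2, 0], "roll": 0}

```text
time: 6.08
eef_pos: [672.0, -115.9, 172.8]
ee_rot: [-179.9, -0.0, 96.2]
force: [0.5, 0.2, -0.9]
gripper_width: 0.267
grasp_force: 49.0
```

Emit:
carry_out:
  steps:
    - {"translation": [0, 0, 0], "roll": -6}
    - {"translation": [0, 0, 0], "roll": -9.5}
    - {"translation": [0, 0, 0], "roll": -9.5}
    - {"translation": [0, 0, 0], "roll": -9.5}
    - {"translation": [0, 0, 0], "roll": -9.5}
    - {"translation": [0, 0, 0], "roll": -9.5}
    - {"translation": [0, 0, 0], "roll": -9.5}
    - {"translation": [0, 0, 0], "roll": -9.5}
    - {"translation": [0, 0, 0], "roll": -8}
    - {"translation": [0, 0, 0], "roll": -3.3}

```text
time: 7.32
eef_pos: [671.9, -114.8, 172.7]
ee_rot: [180.0, -0.1, -179.8]
force: [-0.5, -0.6, -0.7]
gripper_width: 0.27
grasp_force: 49.0
```

Emit:
carry_out:
  steps:
    - {"translation": [0, 0, 2], "roll": 0}
    - {"translation": [0, 0, 3], "roll": 0}
    - {"translation": [0, 0, 2], "roll": 0}
    - {"translation": [0, 0, 1.2], "roll": 0}
    - {"translation": [0, 0, 0.6], "roll": 0}
    - {"translation": [0, 0, 0.3], "roll": 0}
    - {"translation": [0, 0, 0], "roll": 0}
    - {"translation": [0, 0, 0], "roll": 0}

```text
time: 8.32
eef_pos: [672.8, -115.0, 83.6]
ee_rot: [-180.0, 0.1, -180.0]
force: [-0.4, 0.6, -1.5]
gripper_width: 0.271
grasp_force: 49.0
```

Run:
```python
from h import *
z=dict(np.load("w2.npz"))
for n,uv,h in(("geye",(277,23),109),("yellowcap",(380,255),44),("blackcap",(164,245),44)): print(n,atz(ray(z,uv,True),h).round(1))
z=dict(np.load("w1.npz"))
for n,uv,h in(("yellowcap",(361,222),44),("blackcap",(191,218),44)): print(n,atz(ray(z,uv,True),h).round(1))
```

```text
geye [633.8 142.  109. ]
yellowcap [719.6  17.9  44. ]
blackcap [568.4   8.8  44. ]
yellowcap [718.4  17.7  44. ]
blackcap [566.2   6.7  44. ]
```

The green eye is 112.6 mm from the TCP, so the hold is central. The stand yaw is about -86.1°, and the pin measures (634.6,141.5) both ways. Lowering the rest and releasing.

Emit:
carry_out:
  steps:
    - {"translation": [0, 0, 0.15], "roll": 0}
    - {"translation": [0, 0, 0.1], "roll": 0}
    - {"translation": [0, 0, 0], "roll": 0}
    - {"translation": [0, 0, 0], "roll": 0}

```text
time: 8.82
eef_pos: [672.5, -115.0, 80.8]
ee_rot: [-180.0, 0.0, -180.0]
force: [-1.8, 0.4, 4.7]
gripper_width: 0.268
grasp_force: 49.6
```

Emit:
carry_out:
  steps:
    - {"translation": [0, 0, 0], "roll": 0}
    - {"translation": [0, 0, 0], "roll": 0}
    - {"translation": [0, 0, 0], "roll": 0}
    - {"translation": [0, 0, 0], "roll": 0}
  grip: 6

```text
time: 9.32
eef_pos: [672.5, -115.0, 80.3]
ee_rot: [-180.0, -0.0, -180.0]
force: [-0.5, -0.5, 0.7]
gripper_width: 0.703
grasp_force: 0.0
```

Emit:
carry_out:
  steps:
    - {"translation": [0, 0, -1], "roll": 0}
    - {"translation": [0, 0, -3], "roll": 0}
    - {"translation": [0, 0, -4], "roll": 0}
    - {"translation": [3.2, 0, -2], "roll": 0}
    - {"translation": [3.2, 0, 0], "roll": 0}
    - {"translation": [0, 0, 0], "roll": 0}
    - {"translation": [0, 0, 0], "roll": 0}

```text
time: 10.2
eef_pos: [609.2, -115.2, 181.1]
ee_rot: [-180.0, 0.1, -180.0]
force: [0.5, 0.4, 0.6]
gripper_width: 0.699
grasp_force: 0.0
```

Run:
```python
from cell import arm
from h import *
z=shot(arm,"w3")
for k,m in masks(z["p"]).items():
    for a,c,i,l in blobs(m,60): print(k,a,c,atz(ray(z,c,True),34).round(1))
```

```text
10.2 [ 609.2 -115.2  181.1] [-1.8e+02  1.0e-01 -1.8e+02]
red 676 [278.6 294.6] [ 670.5 -115.8   34. ]
```

View pics/w3.png

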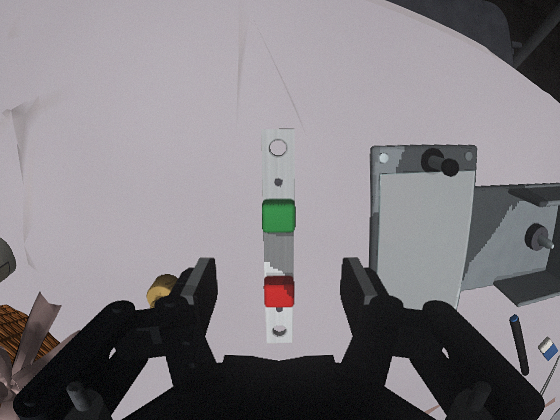

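The bar lies flat, with the eyes at (278,148) and (279,330), the green grip at (279,215), and the pin tip near (545,243).

Run:
```python
from h import *
z=dict(np.load("w3.npz"))
for n,uv,h in(("geye",(278,148),16),("reye",(279,331),16),("ggrip",(279,214),34),("pin",(548,243),42)): print(n,atz(ray(z,uv,True),h).round(1))
p=z["p"]; c=p[190:240,279].astype(int)
print([ (190+i,tuple(c[i])) for i in range(0,50,2)])
```

```text
geye [ 560.  -116.3   16. ]
reye [ 721.  -115.4   16. ]
ggrip [ 604.6 -115.5   34. ]
pin [631.  135.1  42. ]
[(190, (np.int64(176), np.int64(178), np.int64(182))), (192, (np.int64(173), np.int64(176), np.int64(178))), (194, (np.int64(173), np.int64(175), np.int64(176))), (196, (np.int64(178), np.int64(180), np.int64(181))), (198, (np.int64(138), np.int64(150), np.int64(143))), (200, (np.int64(38), np.int64(64), np.int64(46))), (202, (np.int64(44), np.int64(72), np.int64(49))), (204, (np.int64(52), np.int64(106), np.int64(63))), (206, (np.int64(53), np.int64(126), np.int64(68))), (208, (np.int64(59), np.int64(136), np.int64(74))), (210, (np.int64(63), np.int64(141), np.int64(77))), (212, (np.int64(56), np.int64(134), np.int64(72))), (214, (np.int64(59), np.int64(140), np.int64(78))), (216, (np.int64(57), np.int64(133), np.int64(72))), (218, (np.int64(55), np.int64(133), np.int64(72))), (220, (np.int64(53), np.int64(133), np.int64(71))), (222, (np.int64(55), np.int64(133), np.int64(70))), (224, (np.int64(58), np.int64(133), np.int64(74))), (226, (np.int64(54), np.int64(131), np.int64(70))), (228, (np.int64(60), np.int64(136), np.int64(75))), (230, (np.int64(54), np.int64(127), np.int64(67))), (232, (np.int64(73), np.int64(102), np.int64(82))), (234, (np.int64(92), np.int64(92), np.int64(95))), (236, (np.int64(118), np.int64(121), np.int64(121))), (238, (np.int64(124), np.int64(128), np.int64(131)))]
```

Emit:
carry_out:
  steps:
    - {"translation": [0.08, 0, 3], "roll": 0}
    - {"translation": [0, 0, 3], "roll": 0}
    - {"translation": [0, 0, 2.5], "roll": 0}
    - {"translation": [0, 0, 1.5], "roll": 0}
    - {"translation": [0, 0, 0], "roll": 0}
    - {"translation": [0, 0, 0], "roll": 0}

```text
time: 11.0
eef_pos: [608.4, -115.2, 81.2]
ee_rot: [-180.0, 0.1, -180.0]
force: [-0.4, -0.3, 0.1]
gripper_width: 0.703
grasp_force: 0.0
```

Emit:
carry_out:
  steps:
    - {"translation": [0, 0, 0], "roll": 0}
    - {"translation": [0, 0, 0], "roll": 0}
    - {"translation": [0, 0, 0], "roll": 0}
    - {"translation": [0, 0, 0], "roll": 0}
    - {"translation": [0, 0, 0], "roll": 0}
    - {"translation": [0, 0, 0], "roll": 0}
  grip: 1.5
  force: 50

```text
time: 11.75
eef_pos: [608.1, -115.1, 81.3]
ee_rot: [-180.0, 0.1, -180.0]
force: [-0.5, -0.2, 6.0]
gripper_width: 0.269
grasp_force: 49.8
```

Emit:
carry_out:
  steps:
    - {"translation": [0, 0, -1], "roll": 0}
    - {"translation": [0, 0, -2], "roll": 0}
    - {"translation": [0, 0, -3], "roll": 0}
    - {"translation": [0, 0, -3], "roll": 0}
    - {"translation": [0, 0, 0], "roll": 0}
    - {"translation": [0, 0, 0], "roll": 0}

```text
time: 12.5
eef_pos: [607.2, -114.9, 169.9]
ee_rot: [180.0, -0.0, -180.0]
force: [-0.3, 0.0, -1.4]
gripper_width: 0.274
grasp_force: 49.0
```

Emit:
carry_out:
  steps:
    - {"translation": [0, 0, 0], "roll": -5}
    - {"translation": [0, 0, 0], "roll": -9.5}
    - {"translation": [0, 0, 0], "roll": -9.5}
    - {"translation": [0, 0, 0], "roll": -9.5}
    - {"translation": [0, 0, 0], "roll": -9.5}
    - {"translation": [0, 0, 0], "roll": -9.5}
    - {"translation": [0, 0, 0], "roll": -9.5}
    - {"translation": [0, 0, 0], "roll": -7}
    - {"translation": [0, 0, 0], "roll": -2.9}

```text
time: 13.62
eef_pos: [606.8, -114.8, 168.9]
ee_rot: [179.9, -0.0, -107.9]
force: [-0.6, 0.3, -1.5]
gripper_width: 0.273
grasp_force: 49.0
```

Emit:
carry_out:
  steps:
    - {"translation": [-2, 0.77, 0], "roll": 0}
    - {"translation": [-3, 1.15, 0], "roll": 0}
    - {"translation": [-3, 1.15, 0], "roll": 0}
    - {"translation": [-3, 1.15, 0], "roll": 0}
    - {"translation": [-2, 0.77, 0], "roll": 0}
    - {"translation": [-1.03, 0.38, 0], "roll": 0}
    - {"translation": [0, 0, 0], "roll": 0}
    - {"translation": [0, 0, 0], "roll": 0}

```text
time: 14.62
eef_pos: [600.2, 34.3, 170.3]
ee_rot: [-180.0, -0.0, -108.1]
force: [1.3, -0.4, -0.8]
gripper_width: 0.271
grasp_force: 49.1
```

Run:
```python
from cell import arm
from h import *
z=shot(arm,"w4")
```

```text
14.625 [600.2  34.3 170.3] [-180.    -0.  -108.1]
```

View pics/w4.png

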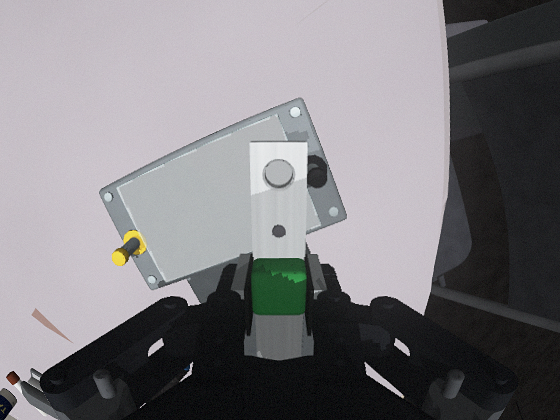

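The green end points over the glass by the black cap (316,172). The green eye is at (278,174) and the yellow cap at (122,255). The pin is hidden, so I check with the green eye and the top and scene views.

Run:
```python
from cell import arm
from h import *
z=dict(np.load("w4.npz"))
g=atz(ray(z,(278,174),True),105); d=np.array([np.cos(np.radians(-108.1)),np.sin(np.radians(-108.1))])
o=arm.observe(); print(o["eef_pos"],o["ee_rot"])
print("geye",g.round(1),"from tcp",(g[:2]-o["eef_pos"][:2]).round(1), "expected",(48*d).round(1),"red eye by geye",(g[:2]-160*d).round(1),"by tcp",(o["eef_pos"][:2]-112*d).round(1))
def proj(ci,P):
    E=ci["extrinsics"];K=ci["camera_matrix"]; c=E[:3,:3]@P+E[:3,3]; return (K@(c/c[2]))[:2].round(1)
out=[]
for n in("top","scene"):
    ci=arm.camera_info(n); p,dp=arm.get_image(n)
    c0=proj(ci,np.array([634.6,141.5,60])).astype(int); s=25
    q=p[c0[1]-s:c0[1]+s,c0[0]-s:c0[0]+s]; out.append(cv2.resize(q,(400,400),interpolation=cv2.INTER_CUBIC))
    print(n,"crop origin",c0-s,"pin tip",proj(ci,np.array([634.6,141.5,42])),"eye top",proj(ci,np.array([634.6,141.5,105])),"eye by geye",proj(ci,np.r_[g[:2]-160*d,105]))
cv2.imwrite("pics/fit.png",np.hstack(out)[:,:,::-1])
```

```text
[600.23402543  34.15253592 170.36861272] [-1.79992812e+02 -1.34564015e-02 -1.08126029e+02]
geye [585.7 -12.8 105. ] from tcp [-14.6 -47. ] expected [-14.9 -45.6] red eye by geye [635.4 139.2] by tcp [635.  140.6]
top crop origin [157 182] pin tip [184.  208.8] eye top [178.6 204.7] eye by geye [179.6 204.4]
scene crop origin [171 228] pin tip [197.9 261.9] eye top [194.2 231.6] eye by geye [195. 231.]
```

View pics/fit.png

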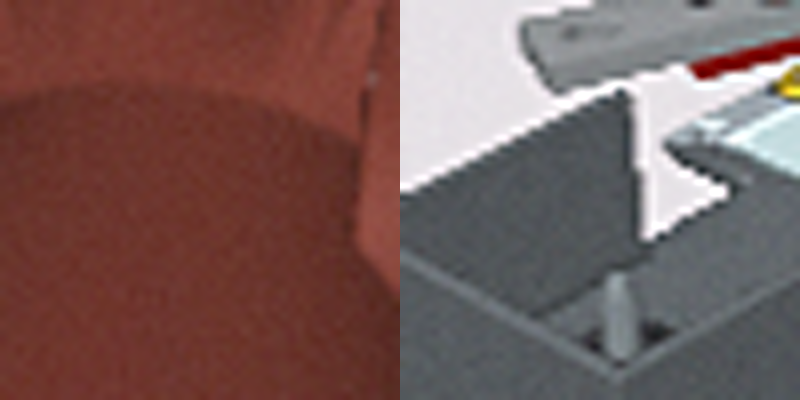

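The scene view confirms the red eye over the pin within a few mm (eye about (194,232), pin tip (198.5,262)). After a small correction, I lower to just over the tip.

Emit:
carry_out:
  steps:
    - {"translation": [-0.1, 0.08, 1.5], "roll": 0}
    - {"translation": [0, 0, 1.5], "roll": 0}
    - {"translation": [0, 0, 1.2], "roll": 0}
    - {"translation": [0, 0, 0.7], "roll": 0}
    - {"translation": [0, 0, 0], "roll": 0}
    - {"translation": [0, 0, 0], "roll": 0}

```text
time: 15.52
eef_pos: [600.0, 36.2, 121.8]
ee_rot: [-180.0, 0.0, -108.1]
force: [-0.6, 0.2, -1.2]
gripper_width: 0.269
grasp_force: 49.1
```

Run:
```python
from cell import arm
from h import *
o=arm.observe(); print(o["eef_pos"],o["ee_rot"])
ci=arm.camera_info("scene"); p,dp=arm.get_image("scene")
cv2.imwrite("pics/fit2.png",cv2.resize(p[225:275,165:225],(720,600),interpolation=cv2.INTER_CUBIC)[:,:,::-1])
z=shot(arm,"w5");
```

```text
[599.97211488  36.20871904 121.77226622] [-1.79961156e+02  7.63181751e-03 -1.08062746e+02]
15.575 [600.   36.2 121.9] [-180.     0.  -108.1]
```

View pics/fit2.png

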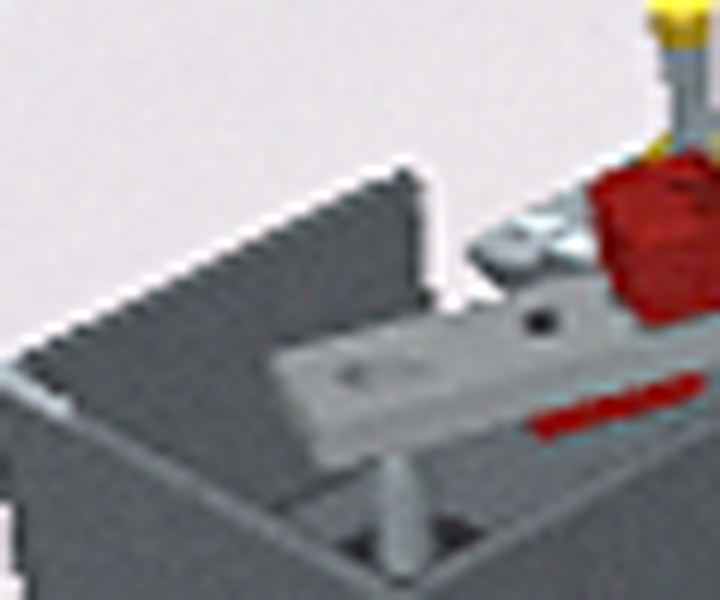

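The eye is at about (196.9,256), over the pin axis at (198,268), within about 1–2 mm. Feeling down now.

Emit:
carry_out:
  steps:
    - {"translation": [0, 0, 0.4], "roll": 0}
    - {"translation": [0, 0, 0.4], "roll": 0}
    - {"translation": [0, 0, 0.3], "roll": 0}
    - {"translation": [0, 0, 0], "roll": 0}

```text
time: 16.12
eef_pos: [599.4, 36.3, 110.0]
ee_rot: [180.0, -0.0, -108.1]
force: [-0.2, -0.2, -1.8]
gripper_width: 0.266
grasp_force: 49.1
```

Emit:
carry_out:
  steps:
    - {"translation": [0, 0, 0.3], "roll": 0}
    - {"translation": [0, 0, 0.3], "roll": 0}
    - {"translation": [0, 0, 0.2], "roll": 0}
    - {"translation": [0, 0, 0], "roll": 0}

```text
time: 16.62
eef_pos: [599.5, 36.3, 102.2]
ee_rot: [180.0, -0.0, -108.1]
force: [-0.1, 0.5, -1.6]
gripper_width: 0.268
grasp_force: 49.1
```

Emit:
carry_out:
  steps:
    - {"translation": [0, 0, 0.3], "roll": 0}
    - {"translation": [0, 0, 0.2], "roll": 0}
    - {"translation": [0, 0, 0.1], "roll": 0}
    - {"translation": [0, 0, 0], "roll": 0}

```text
time: 17.12
eef_pos: [599.6, 36.2, 96.3]
ee_rot: [180.0, -0.0, -108.1]
force: [0.5, -0.4, -1.8]
gripper_width: 0.267
grasp_force: 49.1
```

Emit:
carry_out:
  steps:
    - {"translation": [0, 0, 0.1], "roll": 0}
    - {"translation": [0, 0, 0.1], "roll": 0}
    - {"translation": [0, 0, 0], "roll": 0}
    - {"translation": [0, 0, 0], "roll": 0}

```text
time: 17.62
eef_pos: [599.7, 36.2, 95.2]
ee_rot: [-180.0, 0.0, -108.1]
force: [-2.9, -0.6, 7.8]
gripper_width: 0.271
grasp_force: 50.3
```

The arm is seated at TCP z 95.2, with contact felt. I loosen the fingers so that the arm rests by its own weight and swing it loosely guided round the pin.

Emit:
carry_out:
  steps:
    - {"translation": [0, 0, 0], "roll": 0}
    - {"translation": [0, 0, 0], "roll": 0}
    - {"translation": [0, 0, 0], "roll": 0}
  grip: 3.2

```text
time: 18.0
eef_pos: [599.6, 36.2, 94.3]
ee_rot: [180.0, -0.0, -108.1]
force: [0.2, 0.3, 0.1]
gripper_width: 0.377
grasp_force: 0.0
```

Emit:
carry_out:
  steps:
    - {"translation": [-0.01, -0.39, 0], "roll": -2}
    - {"translation": [-0.01, -0.39, 0], "roll": -2}
    - {"translation": [-0.015, -0.59, 0], "roll": -3}
    - {"translation": [-0.027, -0.78, 0], "roll": -4}
    - {"translation": [-0.027, -0.78, 0], "roll": -4}
    - {"translation": [-0.027, -0.78, 0], "roll": -4}
    - {"translation": [-0.027, -0.78, 0], "roll": -4}
    - {"translation": [-0.027, -0.78, 0], "roll": -4}
    - {"translation": [-0.027, -0.78, 0], "roll": -4}
    - {"translation": [-0.027, -0.78, 0], "roll": -4}

```text
time: 19.25
eef_pos: [667.4, 35.4, 94.3]
ee_rot: [180.0, -0.0, -72.9]
force: [-0.4, -0.6, 0.4]
gripper_width: 0.376
grasp_force: 0.3
```

Emit:
carry_out:
  steps:
    - {"translation": [-0.015, -0.59, 0], "roll": -3}
    - {"translation": [-0.01, -0.39, 0], "roll": -2}
    - {"translation": [-0.01, -0.39, 0], "roll": -2}
    - {"translation": [0, 0, 0], "roll": 0}

```text
time: 19.75
eef_pos: [680.0, 40.6, 94.4]
ee_rot: [-180.0, 0.0, -66.0]
force: [-0.2, -0.0, -0.5]
gripper_width: 0.377
grasp_force: 0.0
```

Emit:
carry_out:
  steps:
    - {"translation": [0, -0.25, 0], "roll": -1.3}
    - {"translation": [0, -0.2, 0], "roll": -1}
    - {"translation": [0, -0.2, 0], "roll": -1}
    - {"translation": [0, -0.1, 0], "roll": -0.5}
    - {"translation": [0, 0, 0], "roll": 0}

```text
time: 20.38
eef_pos: [686.6, 43.7, 94.4]
ee_rot: [-180.0, -0.0, -62.3]
force: [0.4, -0.3, 0.8]
gripper_width: 0.374
grasp_force: 0.0
```

Tool now aligned with the stop angle; pushing gently sideways until contact is felt.

Emit:
carry_out:
  steps:
    - {"translation": [0, -0.15, 0], "roll": 0}
    - {"translation": [0, -0.15, 0], "roll": 0}
    - {"translation": [0, 0, 0], "roll": 0}

```text
time: 20.75
eef_pos: [689.4, 45.1, 94.4]
ee_rot: [-180.0, 0.0, -62.3]
force: [0.7, -0.3, 0.9]
gripper_width: 0.374
grasp_force: 0.0
```

Emit:
carry_out:
  steps:
    - {"translation": [0, -0.1, 0], "roll": 0}
    - {"translation": [0, -0.1, 0], "roll": 0}
    - {"translation": [0, 0, 0], "roll": 0}

```text
time: 21.12
eef_pos: [690.3, 45.6, 94.4]
ee_rot: [179.9, 0.0, -62.3]
force: [-5.0, -3.1, 2.6]
gripper_width: 0.372
grasp_force: 2.5
```

Contact is felt (6 N) where the stop should be. Opening, rising and looking.

Emit:
carry_out:
  steps:
    - {"translation": [0, 0.1, 0], "roll": 0}
    - {"translation": [0, 0.2, 0], "roll": 0}
    - {"translation": [0, 0, 0], "roll": 0}
    - {"translation": [0, 0, 0], "roll": 0}
  grip: 5.5

```text
time: 21.62
eef_pos: [688.4, 44.6, 94.4]
ee_rot: [-180.0, -0.0, -62.3]
force: [-0.6, 1.0, -0.2]
gripper_width: 0.643
grasp_force: 0.0
```

Emit:
carry_out:
  steps:
    - {"translation": [0, 0, -1], "roll": 0}
    - {"translation": [0, 0, -3], "roll": 0}
    - {"translation": [0, 0, -4], "roll": 0}
    - {"translation": [-3, 0, -4], "roll": 0}
    - {"translation": [-4, 0, -4], "roll": 0}
    - {"translation": [-4, 0, 0], "roll": 0}
    - {"translation": [-3, 0, 0], "roll": 0}
    - {"translation": [0, 0, 0], "roll": 0}

```text
time: 22.62
eef_pos: [622.3, 170.4, 255.5]
ee_rot: [-179.9, 0.0, -62.1]
force: [-0.1, -0.3, 0.0]
gripper_width: 0.645
grasp_force: 0.0
```

Run:
```python
from cell import arm
from h import *
z=shot(arm,"w6")
p,d=arm.get_image("scene"); cv2.imwrite("pics/end.png",np.vstack([cv2.resize(z["p"],(560,420))[60:330],cv2.resize(p[205:300,150:310],(560,330),interpolation=cv2.INTER_CUBIC)])[:,:,::-1])
for k,m in masks(z["p"]).items():
    for a,c,i,l in blobs(m,60): print(k,a,c,atz(ray(z,c,True),48 if k!="yellow" else 44).round(1))
```

```text
22.625 [622.3 170.4 255.5] [-179.9    0.   -62.1]
red 643 [281.1 109.5] [657.8  99.1  48. ]
yellow 101 [258.8  12.2] [715.9  30.1  44. ]
```

View pics/end.png

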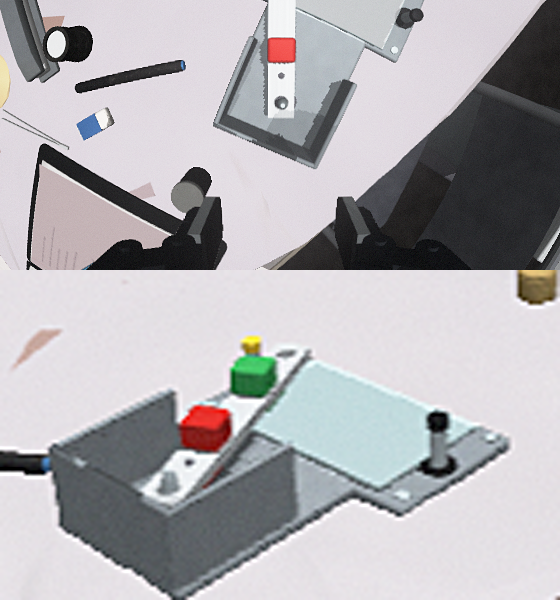

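The picture shows the arm fully down on the pin by its red eye and lying against the yellow stop, with its yaw at -61.5° against an expected -62°. The bystanders are untouched and the gripper is clear. Handing in.

```bash
python3 -c "
from cell import arm
print(arm.job_done())"
```

```text
the job is handed in; nothing more can be done
None
```

I handed the job in at about 23 s: the wiper was lifted off, laid down and let go, refitted end for end with the green shoe on the glass, then swung to the yellow stop and released. The last pictures show it fully down against that stop.

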